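# Start a pour-over: heater rocker, square key, zero the scale

### The arm

A 6-joint arm with a two-finger parallel gripper is mounted at the origin on the work surface. World frame = base frame: x ahead of the robot, y to its left, z up, the work surface at z = 0. Lengths are in m, angles in rad, forces in N, time in s.
With the tool pointing down it reaches from about 0.35 to 0.975 m from the base axis. Payload 4.9 kg.
Tool frame: the origin (TCP) lies midway between the tips of the shut fingers; the grasp point (between the pads) lies 19 mm behind it (ctrl.hold_point_z is the distance from the TCP to the grasp point, in m); z points along the fingers, y is the line along which they close (so a half turn about z gives the same grasp; the last joint's range is limited). The gripper opens to 85 mm and grips with 20 to 120 N. Pads are 22 mm wide; open, the fingers measure 114 mm over their backs; the gripper's body (76 mm by 85 mm) begins 54 mm behind the grasp point. The pads swing forward as they close: fully open they stand 13 mm farther back than shut.
Start: joints at [1.155, 0.053, 1.613, -0, 1.476, -0.119], TCP at [0.183, 0.598, 0.231] pointing down, gripper open.
Joint ranges: [-3.01, 3.01], [-1.01, 2.22], [0.06, 2.58], [-1.02, 4.17], [0.09, 2.62], [-3.14, 3.14]. Speed limits (rad/s): [2.57, 2.57, 3.14, 3.14, 3.14, 3.14].

### API

Orientations are given as a rotation vector (axis times angle).
In Python, from station import status, viewer, finish_job, ctrl gives the robot as it stands.
- The arm moves only by the shell command python3 -m jog 'ROWS' [FORCE]. ROWS is JSON, a list of rows, each a list of 7 numbers: the turn, a rotation vector about the tool's x, y, z each as a share of 5 degrees, from -1 to 1, then the shift along the tool's x, y, z each as a share of 30 mm, from -1 to 1, then the opening, from -1 (shut) to 1 (fully open). A call has 1 to 5 rows; each row shifts and turns the commanded pose from where the row before left it, along the tool's axes as they then stand; what a row does not reach is not made up. A row lasts 1/8 s, in which the tool goes at most 62.5 mm and 10.7 degrees, less where a joint would pass 70% of its speed; a pose out of reach is approached as far as the arm can. A call with a number of a shift or a turn outside -1 to 1 is refused whole. A call with a gripper value outside its range is refused whole. The fingers move at their own pace and stop on an object; FORCE is the grip in N (left out, the last holds). Time passes only in rows, so rows that do not move let the fingers close. It gives the time, the measured TCP pose, the force, the opening and the grip force at its end, in the units of the state.
- status.get_obs(): the state, without advancing time (a new reading comes with each control period).
- viewer.get_image(name): name is "scene" or "top" or "wrist"; returns a dict with "img" (400x640x3 uint8, red, green, blue), "fovy" (degrees; the focal length in pixels is half the picture's height over the tangent of half this angle, whatever the lens; pixels are square), "cx", "cy" (the principal point, pixels), "rvec" (rotation vector, rad) and "tvec" (3), from world to camera coordinates, as OpenCV has them. Camera axes: x right, y down, z forward; pixel columns grow to the right and rows downward; lengths in m; the calibration is good to about 2 mm. The wrist camera is an equidistant fisheye: a pixel r from the principal point sees the ray r / f radians off the axis. A picture is of the moment at which its call begins. There is no depth.
- finish_job(): hands the job in; it is judged then, once.
The state is a dict: "t": time; "q": joint angles; "dq": joint speeds; "effort": joint torques, N m; "tool_pos": TCP position; "tool_rot": TCP orientation; "contact_force": force on the tool from outside, world axes, zero at the start; "wrist_torque": the same for the moment, N m; "opening": finger opening in m; "grip_force": force on a finger pad.
Only numpy, scipy, OpenCV 4.12 (cv2) and the standard library are available. Lean on these libraries where they do the work, as an engineer would, in place of code of your own. Each camera call takes 0.05 s, during which the arm holds its last target. There are 200 camera calls.

### The job

Get the pour-over station going: switch the water heater on by pressing down the far end of its rocker until it has tipped fully over, then press the heater's square key all the way in, then zero the scale by pressing its long bar key all the way down and letting it come back up. Keep to that order and press no other key. Only push with the fingertips: pick nothing up, and leave the kettle, the cup on the scale and everything else standing where it is.

Things in the scene. Friction and masses are not known exactly. Their poses are not given: they have to be found in the camera images.
- heater: Low steel water heater, fixed, left or right of the scale: 200 mm deep (its x, away from the robot, yaw within 0.25 rad) by 350 mm wide (y, to the left), deck 55 mm high. Origin: centre of its underside. Kettle at about x 15, y -100 mm; rocker pivot at x -55, y 85; behind it a row of three keys at x 35, y 30, 85, 140, whose order differs every time.
- rocker_far (a point): Where to press: top face of the rocker, 24 mm from its pivot towards the far end (away from the robot). 75 mm above the table when off, 67 when on. The rocker is a grey plate 60 mm long (heater x), 34 wide, 10 thick, pivot 66 mm above the table, between two black cheeks 12 mm high at the middle of its sides. Only the deck lies beyond its far end.
- rocker (a joint): Rocker angle in rad: 0 = off, far end raised; 0.36 = on, against its stop, far end down. Starts between 0 and 0.05. No spring: a friction hinge (0.05 N m, some 2 to 4 N at the far end) keeps it where it is left.
- key_square_top (a point): The 30 x 30 mm square white key cap of the heater, standing on its own 48 x 44 x 6 mm black module. This point is the middle of the cap's top face, 73 mm above the table when up; its axes are the heater's axes. This is the key to press.
- key_square (a joint): Travel of the square key in m: 0 = up, 0.008 = fully in, against its stop. Starts within 0.001 of up. It has no spring: 3 N moves it down and it stays where it is left.
- key_round_top (a point): The round (30 mm diameter) white key cap of the heater, standing on its own 48 x 44 x 6 mm black module. This point is the middle of the cap's top face, 73 mm above the table when up; its axes are the heater's axes. Not to be pressed.
- key_round (a joint): Travel of the round key in m, as for the square key: it stays where it is left. Leave it up.
- key_oblong_top (a point): The oblong (40 mm along the heater's x, 16 mm wide) white key cap of the heater, standing on its own 48 x 44 x 6 mm black module. This point is the middle of the cap's top face, 73 mm above the table when up; its axes are the heater's axes. Not to be pressed.
- key_oblong (a joint): Travel of the oblong key in m, as for the square key: it stays where it is left. Leave it up.
- scale: Flat black scale, 200 mm deep (its x, away from the robot, yaw within 0.3 rad) by 150 mm wide (its y), fixed. Origin: centre of its underside on the table. The steel pan fills its far part, top 30 mm above the table, with the steel cup on it; along the near edge is a strip 24 mm above the table with two white keys.
- tare_top (a point): Middle of the top face of the scale's long bar key (the zero key): white, 20 mm (scale x) by 56 mm (scale y), at scale x -78, y 35 mm, top 36 mm above the table when up. Axes are the scale's axes.
- tare (a joint): Travel of the bar key in m: 0 = up, 0.006 = fully down, against its stop. A spring (1.2 N at the start, 4 N when fully down) returns it.
- timer_top (a point): Middle of the top face of the scale's small round key, 18 mm in diameter, at scale x -78, y -50 mm, top 36 mm above the table. Not to be pressed.
- timer (a joint): Travel of the small round key in m, sprung as the bar key. Leave it up.
- kettle: Loose steel gooseneck kettle on the heater, 124 mm wide at its foot, 147 mm high with its knob, handle away from the robot, spout towards the robot; about 0.7 kg. Origin: centre of its underside.
- cup: Loose steel dosing cup on the scale's pan, 72 mm wide, 78 mm high. Origin: centre of its underside.
- shot: Loose white shot cup on the heater's deck, about 85 mm to the right of the rocker, 48 mm wide, 42 mm high. Origin: centre of its underside.
- tamper: Loose dark steel tamper on the table in front of the heater, 58 mm wide, 88 mm high. Origin: centre of its underside.
- pitcher: Loose steel milk pitcher with a handle, on the table at the robot's far right, 84 mm wide, 100 mm high. Origin: centre of its underside.
- spoon: Loose steel spoon lying on the table in front of the scale. Origin: under its middle.

How it is judged:
On the way, in this order (a step that is already met when the one before it is completed fails the run):
1. the heater's rocker is switched on (value of joint rocker above 0.28 rad), for 0.1 s.
2. the square key is fully in (value of joint key_square above 0.0065 m), for 0.1 s.
3. the scale's bar key is fully down (value of joint tare above 0.0045 m), for 0.05 s.
4. the bar key is up again (value of joint tare below 0.001 m), for 0.1 s.
At the end, for the whole second after the job is handed in: Rocker on (over 0.28 of 0.36 rad); square key in (over 6.5 of 8 mm); bar key pressed last (over 4.5 of 6 mm) and up again (within 1 mm); round and oblong keys less than 3 mm in; the small round key up; every loose thing at rest within 20 mm of its start (value of joint rocker above 0.28 rad and value of joint key_square above 0.0065 m and value of joint each of tare, timer below 0.001 m and value of joint each of key_round, key_oblong below 0.003 m and distance of each of kettle, cup, shot, tamper, pitcher, spoon from where it was at the start of the episode below 0.02 m and linear speed of each of kettle, cup, shot, tamper, pitcher, spoon below 0.02 m/s); the robot touches nothing.
It fails at once if another key is pressed: the heater's round or oblong key by 3 mm, or the scale's small round key by 2 mm (value of joint any of key_round, key_oblong above 0.003 m or value of joint timer above 0.002 m).
It fails at once if the square key is pressed before the heater is switched on (value of joint key_square above 0.004 m and value of joint rocker below 0.25 rad).
It fails at once if the bar key is pressed before the heater is on and the square key is in (value of joint tare above 0.002 m and (value of joint rocker below 0.25 rad or value of joint key_square below 0.0062 m)).
It fails at once if a loose thing is lifted, carried or shoved more than 20 mm (distance of any of kettle, cup, shot, tamper, pitcher, spoon from where it was at the start of the episode above 0.02 m).
It fails at once if a loose thing is tipped over (angle between any of kettle, cup, shot, tamper, pitcher's own z axis and vertical above 0.3 rad).
It also fails if it takes over 48 s, if anything falls off the work surface, if the arm or the gripper's body presses on something with over 40 N, if the wrist force passes 120 N, or if a joint passes its speed limit or range.

## Working session

There is one attempt and no reset: what is moved stays moved. The work goes in short steps, Python scripts to look and compute and a shell command to move; the robot and the scene stay as the last step left them, time stands still between calls to the robot, and variables do not carry over. Pictures are saved under pics/ and viewed, at most 10 in all, crops included, and the job is handed in when it is done.

```bash
ls; mkdir -p pics; python3 - <<'E'
from station import status, viewer
import cv2,pickle
o=status.get_obs(); print({k:o[k] for k in('t','tool_pos','tool_rot','opening','contact_force')})
d={}
for n in('scene','top'):
    d[n]=viewer.get_image(n); cv2.imwrite(f'pics/{n}0.png',d[n]['img'][:,:,::-1]); print(n,{k:v for k,v in d[n].items() if k!='img'})
pickle.dump(d,open('im0.pkl','wb'))
E
```

```text
pics
{'t': 0.0, 'tool_pos': array([0.18252099, 0.59709214, 0.23007007]), 'tool_rot': array([-0.46440089, -3.10654871,  0.00311814]), 'opening': 0.08544383266754152, 'contact_force': array([ 0.74964703, -0.7084542 ,  0.24129003])}
scene {'fovy': 53.33500028630637, 'cx': 327.10570490949124, 'cy': 200.86568505433314, 'rvec': array([ 2.39671491,  0.7581675 , -0.24697369]), 'tvec': array([-0.36999776, -0.23246756,  1.26461869])}
top {'fovy': 54.48594344357079, 'cx': 321.32449677195945, 'cy': 204.56106321654113, 'rvec': array([ 2.12091073, -2.15054817,  0.22707491]), 'tvec': array([-0.08956755,  0.52704589,  1.09204395])}
```

View pics/top0.png

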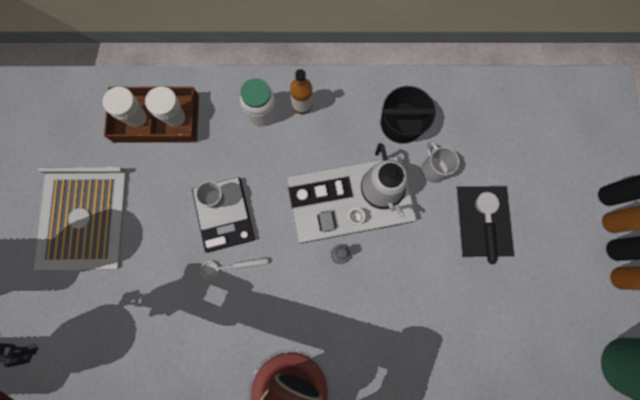

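View pics/scene0.png

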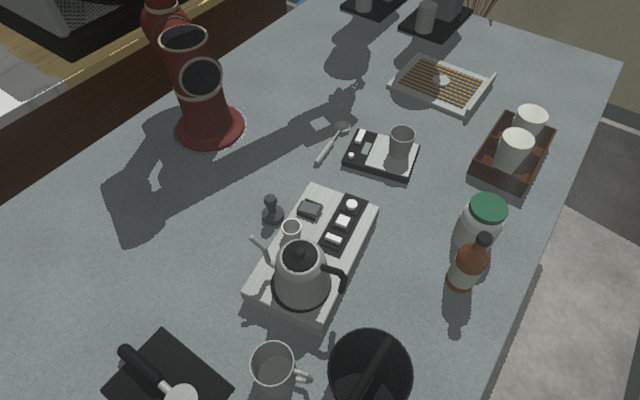

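The top view shows heater keys round (302,194), square (321,190) and oblong (339,186), the rocker at (326,220), the bar key at (215,241) and the timer at (244,235). The scene view shows round (352,204), square (343,220), oblong (334,238), the rocker at (309,210), the bar at about (359,137) and the timer at about (350,156).

```bash
cat > h.py <<'E'
import numpy as np,cv2
from scipy.spatial.transform import Rotation as R
def ray(c,p,fish=False):
    p=np.asarray(p,float);f=200/np.tan(np.radians(c['fovy'])/2)
    d=np.array([p[0]-c['cx'],p[1]-c['cy']])/f
    if fish:
        r=np.hypot(*d);v=np.r_[d/max(r,1e-9)*np.sin(r),np.cos(r)]
    else: v=np.r_[d,1]
    M=R.from_rotvec(c['rvec']).as_matrix()
    return -M.T@c['tvec'],M.T@(v/np.linalg.norm(v))
def plane(c,p,z,fish=False):
    o,d=ray(c,p,fish);return o+d*(z-o[2])/d[2]
def tri(rays):
    A=0;b=0
    for o,d in rays:
        P=np.eye(3)-np.outer(d,d);A=A+P;b=b+P@o
    x=np.linalg.solve(A,b);return x,max(np.linalg.norm((np.eye(3)-np.outer(d,d))@(x-o)) for o,d in rays)
def blob(img,seed,thr,dark=False,win=16):
    g=img.min(2).astype(int);x,y=seed;m=np.zeros(g.shape,np.uint8)
    s=np.s_[y-win:y+win,x-win:x+win];m[s]=(g[s]<thr) if dark else (g[s]>thr)
    n,l,st,ce=cv2.connectedComponentsWithStats(m,connectivity=4)
    i=min(range(1,n),key=lambda k:np.hypot(*(ce[k]-seed))-0.02*st[k,4]);return ce[i],st[i,4],l==i
E
python3 - <<'E'
from h import *;import pickle
d=pickle.load(open('im0.pkl','rb'));T,S=d['top'],d['scene']
for n,a,b,z in(('round',(302,194),(352,204),.073),('square',(321,190),(343,220),.073),('oblong',(339,186),(334,238),.073),('bar',(215,241),(359,137),.036),('timer',(244,235),(350,156),.036)):
    pa,na,_=blob(T['img'],a,170,win=13);pb,nb,_=blob(S['img'],b,170,win=12)
    x,e=tri([ray(T,pa),ray(S,pb)]);print(n,pa.round(1),na,pb.round(1),nb,'tri',x.round(4),round(e,4),'top',plane(T,pa,z).round(4),'scene',plane(S,pb,z).round(4))
cv2.imwrite('pics/crop0.png',np.hstack([cv2.resize(T['img'][150:265,190:350,::-1],(400,288)),cv2.resize(S['img'][115:260,265:425,::-1],(400,362))[:288]]))
E
```

```text
round [301.8 194. ] 65 [351.6 203. ] 79 tri [ 0.5537 -0.04    0.0721] 0.0004 top [ 0.5532 -0.0403  0.073 ] scene [ 0.5543 -0.0403  0.073 ]
square [320.4 190.5] 86 [342.6 219.6] 112 tri [ 0.5634 -0.0943  0.0717] 0.0 top [ 0.5631 -0.0943  0.073 ] scene [ 0.5639 -0.0951  0.073 ]
oblong [338.9 187. ] 61 [333.2 236.9] 85 tri [ 0.5729 -0.1482  0.0722] 0.0 top [ 0.5727 -0.1481  0.073 ] scene [ 0.5731 -0.1486  0.073 ]
bar [215.1 241.5] 113 [360.2 134.6] 76 tri [0.423  0.2134 0.0368] 0.0003 top [0.4228 0.2133 0.036 ] scene [0.4228 0.2144 0.036 ]
timer [243.8 234.2] 20 [350.7 153.7] 15 tri [0.4428 0.1308 0.0368] 0.0001 top [0.4428 0.1308 0.036 ] scene [0.4425 0.1315 0.036 ]
```

View pics/crop0.png

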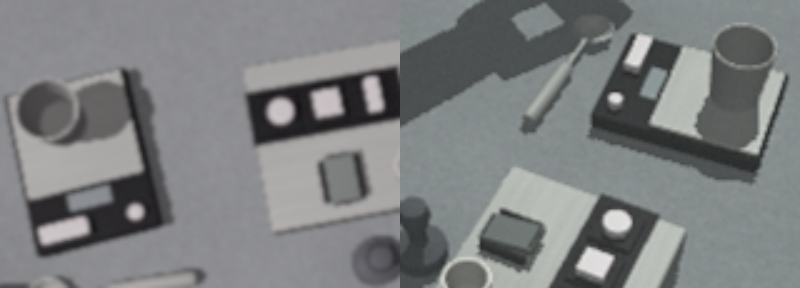

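```bash
python3 -m jog '[[0,0,-1,-0.65,-0.75,0,-1],[0,0,-1,-0.65,-0.75,0,-1],[0,0,-1,-0.65,-0.75,0,-1],[0,0,-1,-0.65,-0.75,0,-1],[0,0,-1,-0.65,-0.75,0,-1]]'
cat > goto.py <<'E'
import sys;from h import *;from station import status
o=status.get_obs();M=R.from_rotvec(o['tool_rot']).as_matrix()
t=np.array([float(v) for v in sys.argv[1:4]]);d=M.T@(t-o['tool_pos'])
y=np.arctan2(-M[0,1],M[1,1])
print('t',o['t'],'pos',o['tool_pos'].round(4),'yaw',y.round(3),'tilt',(M[:,2]).round(3),'shift units',(d/.03).round(2),'yaw turn units',((y-float(sys.argv[4]))/np.radians(5)).round(2),'F',o['contact_force'].round(1))
E
python3 goto.py 0.4985 -0.106 0.2 0.18
python3 - <<'E'
from h import *;import pickle
d=pickle.load(open('im0.pkl','rb'));T,S=d['top'],d['scene']
print('cup rim',tri([ray(T,(209.2,194)),ray(S,(403,133))]))
for z in(.066,.07):print('rocker',plane(T,(327.2,221.2),z))
E
```

```text
t: 0.72
tool_pos: [0.2654, 0.474, 0.2307]
tool_rot: [0.224, -3.133, 0.001]
contact_force: [0.3, 0.6, 0.6]
opening: 0.0003
grip_force: 0.0
t 0.725 pos [0.2654 0.474  0.2307] yaw 0.143 tilt [-0.001 -0.001 -1.   ] shift units [ -4.94 -20.24   1.03] yaw turn units -0.43 F [0.3 0.6 0.6]
cup rim (array([0.55050796, 0.21809218, 0.1084697 ]), np.float64(0.0026945960060386622))
rocker [ 0.47389166 -0.11255428  0.066     ]
rocker [ 0.4733175  -0.11238434  0.07      ]
```

```bash
for i in 1; do python3 -m jog '[[0,0,-0.43,-0.25,-1,0,-1],[0,0,0,-0.25,-1,0,-1],[0,0,0,-0.25,-1,0,-1],[0,0,0,-0.25,-1,0,-1],[0,0,0,-0.25,-1,0,-1]]' >/dev/null; python3 -m jog '[[0,0,0,-0.25,-1,0,-1],[0,0,0,-0.25,-1,0,-1],[0,0,0,-0.25,-1,0,-1],[0,0,0,-0.25,-1,0,-1],[0,0,0,-0.25,-1,0,-1]]'>/dev/null;  python3 -m jog '[[0,0,0,-0.25,-1,0,-1],[0,0,0,-0.25,-1,0,-1],[0,0,0,-0.25,-1,0,-1],[0,0,0,-0.25,-1,0,-1],[0,0,0,-0.25,-1,0,-1]]'; done; python3 goto.py 0.4985 -0.1065 0.13 0.18
```

```text
t: 2.6
tool_pos: [0.4541, 0.0505, 0.2308]
tool_rot: [0.278, -3.129, -0.0]
contact_force: [0.2, 0.8, 0.0]
opening: 0.0
grip_force: 0.0
t 2.6 pos [0.4541 0.0505 0.2308] yaw 0.177 tilt [-0.001  0.    -1.   ] shift units [-0.54 -5.41  3.36] yaw turn units -0.03 F [0.2 0.8 0. ]
```

```bash
python3 -m jog '[[0,0,0,-0.11,-1,0.2,-1],[0,0,0,-0.11,-1,0.3,-1],[0,0,0,-0.11,-1,0.8,-1],[0,0,0,-0.11,-1,1,-1],[0,0,0,-0.1,-1,1,-1]]'; python3 -m jog '[[0,0,0,0,-0.4,0,-1],[0,0,0,0,0,0,-1]]'>/dev/null; python3 goto.py 0.4985 -0.1065 0.067 0.18
python3 - <<'E'
from station import viewer
import cv2,pickle
d=viewer.get_image('wrist');pickle.dump(d,open('w1.pkl','wb'));cv2.imwrite('pics/w1.png',d['img'][:,:,::-1]);print({k:v for k,v in d.items() if k!='img'})
E
```

```text
t: 3.22
tool_pos: [0.4964, -0.0943, 0.1312]
tool_rot: [0.278, -3.129, -0.0]
contact_force: [0.8, 0.3, 0.5]
opening: -0.0002
grip_force: 0.0
t 3.475 pos [ 0.499  -0.1055  0.1331] yaw 0.176 tilt [ 0.001  0.    -1.   ] shift units [ 0.02 -0.03  2.2 ] yaw turn units -0.05 F [-0.   1.4 -0.4]
{'fovy': 65.70646984690485, 'cx': 321.5150215863899, 'cy': 198.34141165638093, 'rvec': array([-1.89902689, -2.26697571, -0.30046233]), 'tvec': array([ 0.19212735, -0.46603455,  0.15934775])}
```

View pics/w1.png

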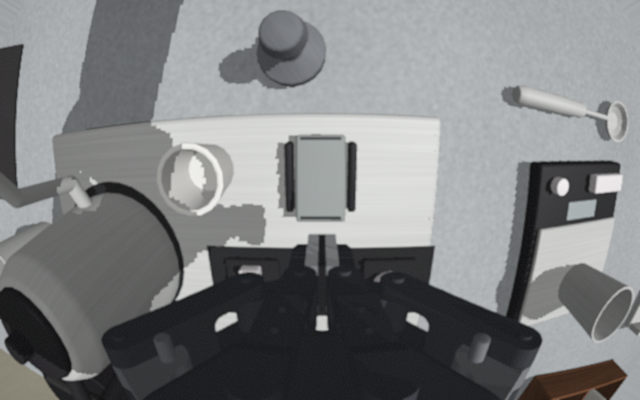

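The wrist view shows the rocker plate spanning (297,137) to (346,219), with its far edge centre at about (322,217). The fingers are just beyond it at about (322,240), and the shot cup at (195,178) is well clear.

```bash
python3 - <<'E'
from h import *;import pickle
d=pickle.load(open('w1.pkl','rb'))
f=plane(d,(322,217),.077,True);n=plane(d,(322,137),.062,True);print('far',f,'near',n,'len',np.linalg.norm((f-n)[:2]),'press',f-.006*np.array([.984,.178,0]))
E
```

```text
far [ 0.50124235 -0.10557692  0.077     ] near [ 0.44948996 -0.11478616  0.062     ] len 0.05256538054651634 press [ 0.49533835 -0.10664492  0.077     ]
```

```bash
python3 -m jog '[[0,0,0,0.05,-0.03,0.7,-1],[0,0,0,0,0,0.7,-1],[0,0,0,0,0,0.3,-1],[0,0,0,0,0,0.2,-1],[0,0,0,0,0,0.15,-1]]'; python3 -m jog '[[0,0,0,0,0,0.1,-1],[0,0,0,0,0,0.05,-1],[0,0,0,0,0,0,-1]]'; python3 goto.py 0.4975 -0.1065 0.066 0.18
```

```text
t: 4.15
tool_pos: [0.4987, -0.1061, 0.0722]
tool_rot: [-0.278, 3.126, -0.001]
contact_force: [1.9, 1.7, 2.7]
opening: 0.0
grip_force: 1.2
t: 4.53
tool_pos: [0.499, -0.1064, 0.0679]
tool_rot: [-0.277, 3.125, -0.001]
contact_force: [4.0, 3.1, 6.6]
opening: -0.0001
grip_force: 3.3
t 4.525 pos [ 0.499  -0.1064  0.0679] yaw 0.177 tilt [ 0.004 -0.    -1.   ] shift units [0.05 0.01 0.06] yaw turn units -0.04 F [4.  3.1 6.6]
```

```bash
python3 -m jog '[[0,0,0,0,0,0.1,-1],[0,0,0,0,0,0,-1]]';python3 -m jog '[[0,0,0,0,0,0.1,-1],[0,0,0,0,0,0,-1]]'
```

```text
t: 4.78
tool_pos: [0.4993, -0.1065, 0.0675]
tool_rot: [-0.277, 3.127, -0.0]
contact_force: [-3.4, 6.0, 20.9]
opening: -0.0003
grip_force: 10.0
t: 5.03
tool_pos: [0.4994, -0.1066, 0.0672]
tool_rot: [-0.278, 3.128, 0.0]
contact_force: [-12.4, 7.9, 36.6]
opening: 0.0
grip_force: 17.0
```

The force rose from 7 to 37 N over 0.7 mm of travel, so the rocker is on its stop. Next I lift and move over the square key.

```bash
python3 -m jog '[[0,0,0,0,0,-0.5,-1],[0,0,0,0,0,-0.9,-1],[0,0,0,-0.5,0,-0.6,-1],[0,0,0,-0.8,0,0,-1],[0,0,0,-0.8,0,0,-1]]'; python3 -m jog '[[0,0,0,-0.1,0,0,-1],[0,0,0,0,0,0,-1]]'>/dev/null; python3 goto.py 0.5634 -0.0944 0.066 0.18
python3 - <<'E'
from station import viewer
import cv2,pickle
d=viewer.get_image('wrist');s=viewer.get_image('scene')
cv2.imwrite('pics/w2.png',np.hstack([d['img'][100:300,220:420,::-1],cv2.resize(s['img'][160:260,260:360,::-1],(200,200))]) if 0 else cv2.hconcat([cv2.resize(d['img'][60:260,200:440,::-1].copy(),(480,400)),cv2.resize(s['img'][170:260,280:370,::-1].copy(),(300,400))]))
E
```

```text
t: 5.65
tool_pos: [0.5591, -0.0955, 0.1198]
tool_rot: [0.277, -3.127, 0.001]
contact_force: [-0.3, -0.8, -0.2]
opening: 0.0005
grip_force: 0.0
t 5.9 pos [ 0.5612 -0.0948  0.1194] yaw 0.177 tilt [-0.002 -0.    -1.   ] shift units [-0.08 -0.    1.78] yaw turn units -0.03 F [ 0.1  1.  -0.3]
```

View pics/w2.png

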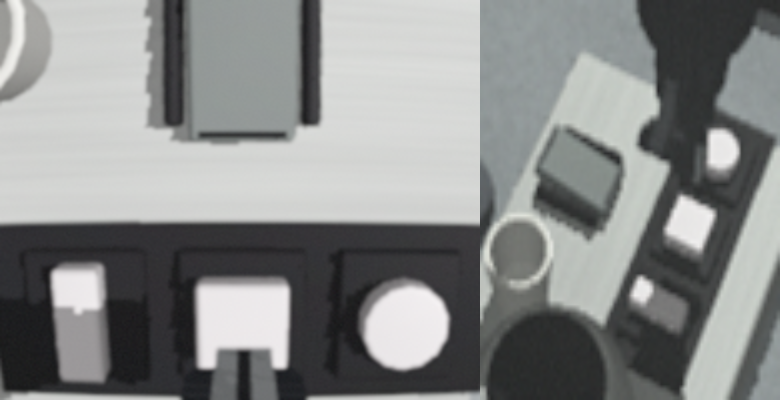

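The rocker is now tilted far end down. The fingers line up with the square cap, whose crop spans (195,278) to (290,368). Pressing it.

```bash
python3 -m jog '[[0,0,0,-0.08,0,0.6,-1],[0,0,0,0,0,0.6,-1],[0,0,0,0,0,0.25,-1],[0,0,0,0,0,0.15,-1],[0,0,0,0,0,0.1,-1]]'; python3 -m jog '[[0,0,0,0,0,0.1,-1],[0,0,0,0,0,0.07,-1],[0,0,0,0,0,0,-1]]'; python3 goto.py 0.5634 -0.0944 0.065 0.18
```

```text
t: 6.62
tool_pos: [0.5646, -0.0943, 0.0695]
tool_rot: [0.278, -3.129, -0.0]
contact_force: [-1.7, 0.4, 3.2]
opening: 0.0002
grip_force: 1.4
t: 7.0
tool_pos: [0.5651, -0.0944, 0.065]
tool_rot: [-0.278, 3.128, -0.001]
contact_force: [-1.9, 0.8, 4.4]
opening: 0.0001
grip_force: 2.4
t 7.0 pos [ 0.5651 -0.0944  0.065 ] yaw 0.177 tilt [ 0.001 -0.    -1.   ] shift units [ 0.05  0.01 -0.  ] yaw turn units -0.03 F [-1.9  0.8  4.4]
```

```bash
python3 -m jog '[[0,0,0,0,0,0.08,-1],[0,0,0,0,0,0,-1]]';python3 -m jog '[[0,0,0,0,0,0.06,-1],[0,0,0,0,0,0,-1]]'
```

```text
t: 7.25
tool_pos: [0.5652, -0.0944, 0.0647]
tool_rot: [0.278, -3.129, 0.0]
contact_force: [-8.2, 2.5, 15.8]
opening: -0.0
grip_force: 8.2
t: 7.5
tool_pos: [0.5652, -0.0945, 0.0645]
tool_rot: [0.278, -3.128, 0.0]
contact_force: [-13.2, 3.6, 24.7]
opening: -0.0001
grip_force: 12.5
```

```bash
python3 -m jog '[[0,0,0,0,0,-0.5,-1],[0,0,0,0,0,-1,-1],[0,0,0,0,0,-1,-1],[0,0,-0.65,0,0,-1,-1],[0,0,0,0,0,0,-1]]'; python3 goto.py 0.4215 0.213 0.1 0.235
```

```text
t: 8.12
tool_pos: [0.5667, -0.0949, 0.1681]
tool_rot: [-0.365, 3.114, -0.004]
contact_force: [0.1, 0.1, -0.3]
opening: -0.0003
grip_force: 0.0
t 8.125 pos [ 0.5667 -0.0949  0.1681] yaw 0.233 tilt [ 0.007 -0.002 -1.   ] shift units [ 2.35 11.11  2.22] yaw turn units -0.02 F [ 0.1  0.1 -0.3]
```

```bash
python3 -m jog '[[0,0,0,0.4,0.9,0,-1],[0,0,0,0.4,1,0,-1],[0,0,0,0.4,1,0,-1],[0,0,0,0.4,1,0,-1],[0,0,0,0.4,1,0,-1]]'>/dev/null; python3 -m jog '[[0,0,0,0.35,1,0,-1],[0,0,0,0,1,0.2,-1],[0,0,0,0,1,0.4,-1],[0,0,0,0,1,0.6,-1],[0,0,0,0,1,0.6,-1]]'; python3 -m jog '[[0,0,0,0,1,0.4,-1],[0,0,0,0,0.2,0,-1],[0,0,0,0,0,0,-1]]'>/dev/null;  python3 goto.py 0.4215 0.213 0.03 0.235
python3 - <<'E'
from station import viewer
import cv2
d=viewer.get_image('wrist');s=viewer.get_image('scene')
cv2.imwrite('pics/w3.png',cv2.hconcat([cv2.resize(d['img'][100:300,200:440,::-1].copy(),(480,400)),cv2.resize(s['img'][110:260,280:400,::-1].copy(),(320,400))]))
E
```

```text
t: 9.38
tool_pos: [0.4262, 0.179, 0.1089]
tool_rot: [0.365, -3.119, 0.0]
contact_force: [-0.1, -0.4, 0.0]
opening: -0.0001
grip_force: 0.0
t 9.75 pos [0.4187 0.2132 0.0985] yaw 0.234 tilt [-0.001 -0.001 -1.   ] shift units [-0.09 -0.03  2.28] yaw turn units -0.01 F [ 0.3 -0.4  0.2]
```

View pics/w3.png

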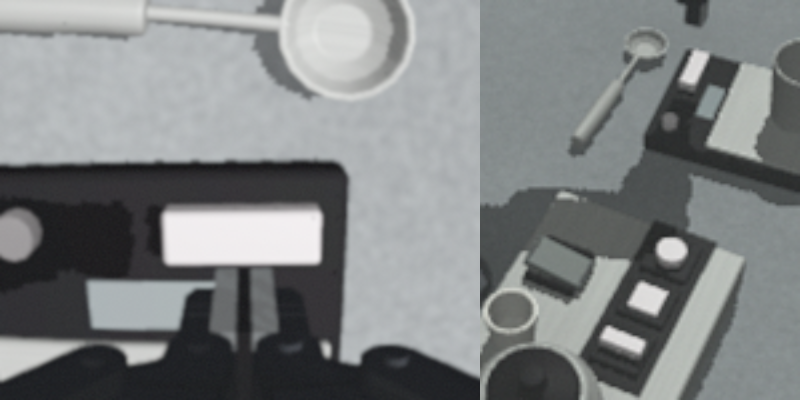

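The fingers are centred on the bar key (crop x 245 against 242), and the square key sits lower than the round one. Pressing the bar.

```bash
python3 -m jog '[[0,0,0,-0.07,0,0.8,-1],[0,0,0,0,0,0.8,-1],[0,0,0,0,0,0.3,-1],[0,0,0,0,0,0.15,-1],[0,0,0,0,0,0.1,-1]]'; python3 -m jog '[[0,0,0,0,0,0.1,-1],[0,0,0,0,0,0.05,-1],[0,0,0,0,0,0,-1]]';python3 -m jog '[[0,0,0,0,0,0.07,-1],[0,0,0,0,0,0,-1]]'
```

```text
t: 10.48
tool_pos: [0.4217, 0.2138, 0.0353]
tool_rot: [-0.366, 3.119, 0.0]
contact_force: [-0.0, -1.1, 1.7]
opening: -0.0002
grip_force: 0.7
t: 10.85
tool_pos: [0.4217, 0.2138, 0.0306]
tool_rot: [-0.366, 3.119, -0.0]
contact_force: [1.3, -2.5, 3.7]
opening: -0.0001
grip_force: 1.8
t: 11.1
tool_pos: [0.4218, 0.2139, 0.0298]
tool_rot: [-0.367, 3.12, -0.001]
contact_force: [-4.3, -3.4, 13.7]
opening: 0.0
grip_force: 6.9
```

The bar is at its stop: 13.7 N, with its top at 30 mm. Lift off and check.

```bash
python3 -m jog '[[0,0,0,0,0,-0.4,-1],[0,0,0,0,0,-1,-1],[0,0,0,0,0,-1,-1],[0,0,0,0.5,0.5,-1,-1],[0,0,0,0.5,0.5,-1,-1]]'; python3 -m jog '[[0,0,0,0,0,0,-1],[0,0,0,0,0,0,-1],[0,0,0,0,0,0,-1],[0,0,0,0,0,0,-1]]'
python3 - <<'E'
from h import *;from station import viewer
import pickle
S=viewer.get_image('scene');O=pickle.load(open('im0.pkl','rb'))['scene']
for n,b in(('round',(352,204)),('square',(343,220)),('oblong',(334,238)),('bar',(359,137))):
    print(n,[blob(c['img'],b,165,win=12)[0].round(1) for c in(O,S)])
cv2.imwrite('pics/end.png',cv2.hconcat([cv2.resize(c['img'][110:330,220:440,::-1].copy(),(400,400)) for c in(O,S)]))
E
```

```text
t: 11.72
tool_pos: [0.3839, 0.2364, 0.1605]
tool_rot: [0.365, -3.119, -0.001]
contact_force: [0.2, -0.0, -0.0]
opening: 0.0001
grip_force: 0.0
t: 12.22
tool_pos: [0.3845, 0.2356, 0.1587]
tool_rot: [0.365, -3.118, 0.001]
contact_force: [0.3, 0.5, 0.3]
opening: 0.0003
grip_force: 0.0
round [array([351.5, 203.1]), array([351.5, 203.1])]
square [array([342.6, 219.6]), array([342.6, 221.4])]
oblong [array([333.2, 237. ]), array([333.3, 237. ])]
bar [array([360.2, 134.6]), array([360.2, 134.6])]
```

View pics/end.png

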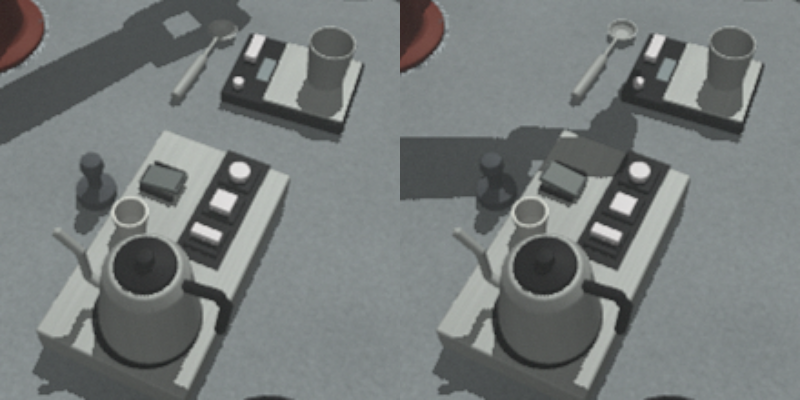

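The before and after views match, apart from the tipped rocker and the square key about 2 px lower. The bar key is back up and nothing loose has shifted.

```bash
python3 -c "
from station import finish_job
print(finish_job())"
```

```text
the job is handed in; nothing more can be done
None
```

I switched the heater on, pressed the square key fully in, and pressed the scale's bar key down and let it come back up, in that order; the last camera check showed no other heater key pressed and nothing moved, and the job is handed in (no verdict was returned).

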